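# Wind the shaker drive and hold its offset lever level over the spindle

### The job

Wind the key of the blue clockwork shaker drive clockwise (seen from above), in several partial turns, until it is fully wound against its stop. Then pick up the offset lever by the one of its three yellow swivel lugs that stands nearest its balance point, so that it does not tip, carry it over the drive, and finish while still holding it there by that lug: level and still, the bored steel hub about 3 cm straight above the tip of the spindle, the plain tail end straight above the rubber-capped post, touching neither. Do not disturb the other things on the worktop.

Things in the scene. Friction and masses are not known exactly. Their poses are not given: they have to be found in the camera images.
- drive: Clockwork shaker drive, fixed on the worktop: blue housing 330 x 90 x 45 mm, aluminium top. May be left or right; the lever lies on the other side. Origin: centre of underside, straight below the key. x axis runs along the housing from the spindle (x = -135 mm) to the rubber-capped rest post (x = +135 mm) and points to the robot's left within 0.25 rad; z up.
- key (a joint): Winding key on a vertical axis through the drive's origin: 0 = unwound, grows clockwise seen from above, 2.8 rad = hard stop, fully wound; starts at 0 to 0.5. At 0 its bow lies along the drive's x axis, at q it is turned q clockwise. Sprung (0.1 to 0.15 N m to turn), but a ratchet keeps it where it is left.
- key_grip (a point): Where to grip the key: centre of its flat steel bow, on the key's axis, 74 mm above the worktop. The bow is a plate 44 mm long, 10 mm thick and 30 mm high (59 to 89 mm above the worktop); its faces are clear on both sides for a grasp from above.
- spindle_tip (a point): Top of the spindle: a 14 mm pin, 22 mm long, on a 26 mm thick shaft. 107 mm above the worktop, at drive x = -135 mm; z up.
- post_top (a point): Centre of the top of the rest post's black rubber cap (26 mm wide), 85 mm above the worktop, at drive x = +135 mm.
- lever: Loose offset lever lying flat, 304 mm long, 0.70 kg in all. Origin: midway between hub bore and tail, at underside level; x from hub to tail (to the robot's left within 0.35 rad), z up. Aluminium bar 12 mm wide, 14 to 30 mm above the underside. Three lugs stand on it, 34 mm apart. The whole balances at x = -43.8 mm + 0.45 x rider value. Lifted by a lug more than about 22 mm from there, it tips.
- rider (a joint): Position along the bar of the brass rider, a round weight 38 mm across, 24 mm long, 0.315 kg: its centre is at lever x = 31 mm + this value (0 to 80 mm, given in m), different every time. Clamped tight.
- hub_foot (a point): Centre of the bore at the underside of the heavy steel hub, lever frame (-135, 0, 0) mm. The hub is 44 mm across and 44 mm high with a 19 mm upright bore.
- tail_foot (a point): Centre of the underside of the aluminium tail block (24 x 18 x 30 mm high), lever frame (+135, 0, 0) mm.
- calculator: Bystander: dark pocket calculator 125 x 75 x 16 mm lying flat; leave alone.
- tape_roll: Bystander: roll of cream tape, 75 mm across, 20 mm high; leave alone.
- jar: Bystander: white powder jar with red lid, 72 mm across, 102 mm high; leave alone.
- vial: Bystander: glass sample bottle with black cap, 42 mm across, 95 mm high; leave alone.
- timer: Bystander: white bench timer with blue buttons, 62 x 62 x 22 mm; leave alone.
- notepad: Bystander: small notepad 105 x 72 x 11 mm; leave alone.
- dish: Bystander: round steel dish with lid, 107 mm across, 28 mm high; leave alone.
- lug_hub: Yellow swivel lug on top of the lever's bar, nearest the hub: 10 mm along the bar, 16 mm across it (grip it across), from 36 to 62 mm above the lever's underside. Origin on its stiff pivot, whose axis runs across the bar, at lever (-77, 0, 34) mm.
- lug_mid: Yellow swivel lug on top of the lever's bar, the middle one: 10 mm along the bar, 16 mm across it (grip it across), from 36 to 62 mm above the lever's underside. Origin on its stiff pivot, whose axis runs across the bar, at lever (-43, 0, 34) mm.
- lug_tail: Yellow swivel lug on top of the lever's bar, nearest the rider: 10 mm along the bar, 16 mm across it (grip it across), from 36 to 62 mm above the lever's underside. Origin on its stiff pivot, whose axis runs across the bar, at lever (-9, 0, 34) mm.

How it is judged:
By the outcome, as a careful person would: the job done as asked, in the order asked, and still so for the second after the job is handed in, while the arm keeps its last pose, push and grip.
It also fails if it takes over 61 s, if anything falls off the work surface, if the arm or the gripper's body presses on something with over 40 N, if the wrist force passes 120 N, or if a joint passes its speed limit or range.

### The arm

A 6-joint arm with a two-finger parallel gripper is mounted at the origin on a cart in front of the work surface, level with it; the furniture and walls round the work are solid. World frame = base frame: x ahead of the robot, y to its left, z up, the work surface at z = 0. Lengths are in m, angles in rad, forces in N, time in s.
With the tool pointing down it reaches from about 0.25 to 0.775 m from the base axis. Payload 4 kg.
Tool frame: the origin (TCP) lies at the very end of the fingers, on their centre line; the grasp point (between the pads) lies 19 mm behind it; z points along the fingers, y is the line along which they close (so a half turn about z gives the same grasp; the last joint's range is limited). The gripper opens to 94 mm and grips with 3 to 60 N. Pads are 16 mm wide; open, the fingers measure 119 mm over their backs; the gripper's body (75 mm by 177 mm) begins 78 mm behind the grasp point.
Start: joints at [1.135, 0.087, 1.371, -0, 1.684, -0.103], TCP at [0.18, 0.52, 0.206] pointing down, gripper open.
Joint ranges: [-3.1, 3.1], [-0.76, 2.03], [0.27, 2.55], [-1.08, 4.22], [0.17, 2.65], [-2.57, 2.57]. Speed limits (rad/s): [2.79, 2.79, 3.14, 3.14, 3.14, 3.14].

### API

Orientations are given as a unit quaternion [x, y, z, w].
In Python, from bench import sense, get_image, camera_info, workorder, finder gives the robot as it stands. The module is installed in compiled form; this text tells all that it offers.
- The arm moves only by the shell command python3 -m crank 'ROWS' [OPENING]. ROWS is text: rows parted by semicolons, each of 6 numbers parted by spaces: the shift along the tool's x, y, z in m, then the turn, a rotation vector about the tool's x, y, z in rad. A call has 1 to 5 rows; each row shifts and turns the commanded pose from where the row before left it, along the tool's axes as they then stand; what a row does not reach is not made up. A row lasts 1/10 s, in which the tool goes at most 50 mm and 8.59 degrees, less where a joint would pass 70% of its speed; a pose out of reach is approached as far as the arm can. A call with a gripper value outside its range is refused whole. OPENING is the opening, from -1 (shut) to 1 (fully open), set as the call begins (- or left out, the last holds). The fingers move at their own pace and stop on an object; the grip force is fixed at half the most. Time passes only in rows, so rows that do not move let the fingers close. It gives the time, the measured TCP pose, the force, the opening and the grip force at its end, in the units of the state.
- sense(): the state, without advancing time (a new reading comes with each control period).
- get_image(name): name is "scene" or "top" or "wrist"; returns the picture (384x512x3 uint8, blue, green, red); there is no depth.
- camera_info(name): a dict with "fovy" (degrees; the focal length in pixels is half the picture's height over the tangent of half this angle, whatever the lens; pixels are square), "cx", "cy" (the principal point, pixels), "rvec" (rotation vector, rad) and "tvec" (3), from world to camera coordinates, as OpenCV has them. Camera axes: x right, y down, z forward; pixel columns grow to the right and rows downward; lengths in m; the calibration is good to about 2 mm. The wrist camera is an equidistant fisheye: a pixel r from the principal point sees the ray r / f radians off the axis. A picture is of the moment at which its call begins: read the wrist's pose just before it. camera_info takes no time and is no camera call; for the wrist camera it gives the pose at the moment of the call.
- workorder.job_done(): hands the job in; it is judged then, once.
Trained networks look in the newest picture that a camera, given by its name, has taken for a name from the list of things; names that differ only in an ending like _2 or _b are one class to them, and where a whole thing is asked for, a point or a joint stands for the part that bears it (a point fixed in the world has none). Each returns a list of dicts, best first, with "score" (0 to 1); they miss things now and then, are a little off and sometimes report something else, mostly with a low value. They report only what shows in the picture. A call takes as long as a camera call.
- finder.recognise(name, camera): "bbox" ([left, top, right, bottom] as shares, 0 to 1, of the picture: columns of its width, rows of its height, round what is visible of it).
- finder.masks_of(name, camera): "pixels" (384x512 bool, what is visible of it) and "bbox" ([left, top, right, bottom] as shares, 0 to 1, of the picture: columns of its width, rows of its height, round what is visible of it).
- finder.place_of(name, camera): "point" ([column, row] as shares, 0 to 1, of the picture: columns of its width, rows of its height: a listed point, or the origin of a listed thing).
The state is a dict: "time": time; "qpos": joint angles; "qd": joint speeds; "joint_efforts": joint torques, N m; "position": TCP position; "tool_rot": TCP orientation; "ft_force": force on the tool from outside, world axes, zero at the start; "torque": the same for the moment, N m; "width": opening from 0.0 (shut) to 1.0 (fully open); "gripper_force": force on a finger pad.
Only numpy, scipy, OpenCV 4.12 (cv2) and the standard library are available. Lean on these libraries where they do the work, as an engineer would, in place of code of your own. Each camera call takes 0.05 s, during which the arm holds its last target. There are 200 camera calls.

## Working session

There is one attempt and no reset: what is moved stays moved. The work goes in short steps, Python scripts to look and compute and a shell command to move; the robot and the scene stay as the last step left them, time stands still between calls to the robot, and variables do not carry over. Pictures are saved under pics/ and viewed, at most 10 in all, crops included, and the job is handed in when it is done.

```bash
mkdir -p pics
cat > h.py <<'E'
import numpy as np, cv2
from bench import sense, get_image, camera_info, finder
from scipy.spatial.transform import Rotation as R
def cam(n):
    c=camera_info(n); f=192/np.tan(np.radians(c['fovy'])/2)
    Rm=R.from_rotvec(np.ravel(c['rvec'])).as_matrix(); t=np.ravel(c['tvec'])
    return dict(n=n,f=f,cx=c['cx'],cy=c['cy'],R=Rm,t=t,o=-Rm.T@t)
def ray(c,p):
    d=np.array([p[0]-c['cx'],p[1]-c['cy']])/c['f']
    if c['n']=='wrist':
        r=np.hypot(*d); v=np.r_[d/max(r,1e-9)*np.sin(r),np.cos(r)]
    else: v=np.r_[d,1]
    v=c['R'].T@v; return v/np.linalg.norm(v)
def proj(c,X):
    v=c['R']@np.asarray(X)+c['t']
    if c['n']=='wrist':
        r=np.hypot(v[0],v[1]); a=np.arctan2(r,v[2]); d=v[:2]/max(r,1e-9)*a
    else: d=v[:2]/v[2]
    return d*c['f']+[c['cx'],c['cy']]
def onz(c,p,z):
    v=ray(c,p); return c['o']+v*(z-c['o'][2])/v[2]
def tri(obs):
    A=np.zeros((3,3));b=np.zeros(3)
    for c,p in obs:
        v=ray(c,p);M=np.eye(3)-np.outer(v,v);A+=M;b+=M@c['o']
    X=np.linalg.solve(A,b)
    return X,[np.round(proj(c,X)-p,1) for c,p in obs]
def place(n,camn):
    r=finder.place_of(n,camn)
    return [(round(x['score'],2),np.array(x['point'])*[512,384]) for x in r]
E
cat > a.py <<'E'
from h import *
C={}
for n in ('scene','top'):
    C[n]=cam(n); im=get_image(n); cv2.imwrite(f'pics/{n}0.png',im)
for p in ('key_grip','spindle_tip','post_top','hub_foot','tail_foot','lug_hub','lug_mid','lug_tail','rider'):
    obs=[]
    for n in C:
        r=place(p,n); print(p,n,[(s,q.round(0).tolist()) for s,q in r[:3]])
        if r: obs.append((C[n],r[0][1]))
    if len(obs)==2: X,e=tri(obs); print('   ',X.round(4),e)
s=sense();print(s['time'],s['position'],s['tool_rot'],{n:C[n]['o'].round(2) for n in C})
E
python3 a.py
```

```text
key_grip scene [(0.63, [283.0, 237.0]), (0.38, [175.0, 187.0]), (0.32, [321.0, 277.0])]
key_grip top [(0.41, [157.0, 234.0])]
    [ 0.5493  0.0244 -0.053 ] [array([-55.6, -17.2]), array([ 66.7, -29.7])]
spindle_tip scene [(0.71, [199.0, 191.0])]
spindle_tip top [(0.61, [200.0, 226.0])]
    [0.4692 0.0927 0.1055] [array([2.2, 0.1]), array([-2.1,  1.9])]
post_top scene [(0.73, [153.0, 178.0])]
post_top top [(0.62, [132.0, 157.0]), (0.58, [112.0, 239.0])]
    [ 0.635   0.4107 -0.0146] [array([23.7, -1.1]), array([-22. ,  23.8])]
hub_foot scene [(0.9, [296.0, 247.0])]
hub_foot top [(0.61, [337.0, 214.0])]
    [ 0.5061 -0.3558  0.0031] [array([ 1.6, -0.2]), array([-1.5,  1.2])]
tail_foot scene [(0.67, [230.0, 234.0]), (0.25, [246.0, 201.0])]
tail_foot top [(0.93, [257.0, 239.0])]
    [ 0.43   -0.0912 -0.0101] [array([ 0.6, -0. ]), array([-0.5,  0.5])]
lug_hub scene [(0.49, [284.0, 237.0])]
lug_hub top [(0.43, [323.0, 224.0])]
    [ 0.4782 -0.3105  0.0427] [array([-0.2,  0. ]), array([ 0.2, -0.2])]
lug_mid scene [(0.52, [275.0, 234.0]), (0.45, [347.0, 268.0])]
lug_mid top [(0.49, [309.0, 228.0]), (0.49, [399.0, 215.0])]
    [ 0.4694 -0.2691  0.0467] [array([-2.1,  0.2]), array([ 1.9, -1.5])]
lug_tail scene [(0.51, [264.0, 232.0])]
lug_tail top [(0.34, [299.0, 231.0])]
    [ 0.4587 -0.2311  0.0436] [array([-0.6,  0. ]), array([ 0.5, -0.4])]Traceback (most recent call last):
  File "a.py", line 8, in <module>
    r=place(p,n); print(p,n,[(s,q.round(0).tolist()) for s,q in r[:3]])
  File "h.py", line 29, in place
    r=finder.place_of(n,camn)
ValueError: it knows: calculator, dish, drive, hub_foot, jar, key_grip, lever, lug_hub, lug_mid, lug_tail, notepad, post_top, spindle_tip, tail_foot, tape_roll, timer, vial
```

Run:
```python
from h import *
a=cv2.imread('pics/scene0.png');b=cv2.imread('pics/top0.png')
a=cv2.resize(a[130:330,100:420],(800,500),interpolation=3);cv2.imwrite('pics/sc.png',a)
b=cv2.resize(b[120:300,60:460],(800,360),interpolation=3);cv2.imwrite('pics/tc.png',b)
s=sense();print(s['time'],s['position'],s['tool_rot'],s['ft_force'])
c=cam('top');print(c['o'],cam('scene')['o'])
for X in ((.469,.093,.107),(.53,.22,.074),(.6,.35,.085)):print(proj(c,X))
print(onz(c,(157,234),.074),onz(c,(112,239),.085))
```

```text
0.9 [0.17969367 0.51986297 0.20555187] [1.65634645e-01 9.86187180e-01 9.76697246e-05 2.84411284e-05] [-0.28838622  0.03562082 -1.02259102]
[ 0.47648917 -0.10441327  1.49180562] [-0.76066729 -1.13942529  1.1551582 ]
[197.38570325 228.26862518]
[159.44547342 209.63236104]
[118.45657002 188.21053758]
[0.45204812 0.22742709 0.074     ] [0.43805715 0.3684957  0.085     ]
```

View pics/sc.png

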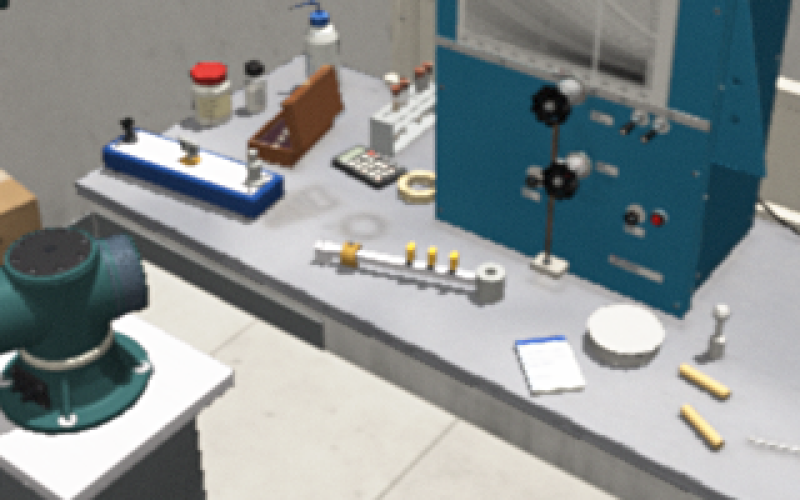

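View pics/tc.png

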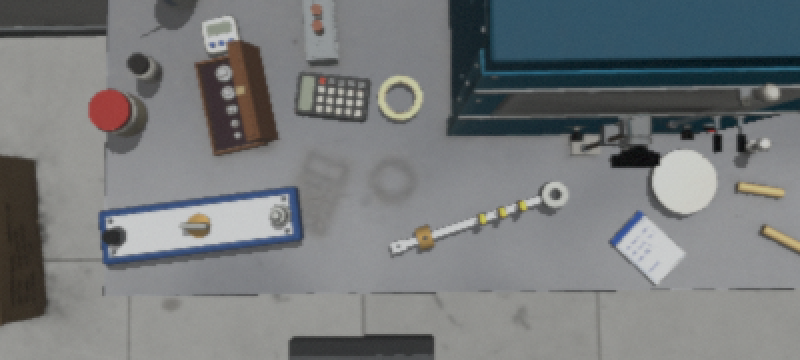

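Top crop: the drive is at left, with the post at (112,236), the key at (197,227) and the spindle at (280,213). The lever is at mid-right, with the hub at (556,195), the tail at (398,247), the rider at (425,237) and the lugs between them. The post detection (112,239 full) gives drive yaw ≈ 0.11 and key ≈ (0.453, 0.23). I'll move over the key and measure with the wrist camera.

```bash
r="" ; python3 -m crank '-.0353 -.0185 -.004 0 0 0;-.0353 -.0185 -.004 0 0 0;-.0353 -.0185 -.004 0 0 0;-.0353 -.0185 -.004 0 0 0;-.0353 -.0185 -.004 0 0 0' && python3 -m crank '-.0353 -.0185 -.004 0 0 0;-.0353 -.0185 -.004 0 0 0;-.0353 -.0185 -.004 0 0 0;-.0353 -.0185 -.004 0 0 0;-.0353 -.0185 -.004 0 0 0' && python3 -m crank '0 0 0 0 0 .145;0 0 0 0 0 .145;0 0 0 0 0 .145;0 0 0 0 0 .145' && python3 -m crank '0 0 0 0 0 .145;0 0 0 0 0 .145;0 0 0 0 0 .145;0 0 0 0 0 .145;0 0 0 0 0 0'
cat > b.py <<'E'
from h import *
import sys
tag=sys.argv[1]
s=sense();print(s['time'],s['position'].round(4) if hasattr(s['position'],'round') else s['position'],s['qpos'])
c=cam('wrist');im=get_image('wrist');cv2.imwrite(f'pics/w{tag}.png',im)
Rm=R.from_quat(s['tool_rot']).as_matrix();print('toolx heading',np.degrees(np.arctan2(Rm[1,0],Rm[0,0])),'cam',c['o'])
import pickle;out={}
for p in sys.argv[2:]:
    r=place(p,'wrist');out[p]=r;print(p,[(q,x.round(0).tolist()) for q,x in r[:3]])
pickle.dump((c,out),open(f'w{tag}.pkl','wb'))
E
python3 b.py 1 key_grip spindle_tip post_top
```

```text
time: 1.4
position: [0.3171, 0.3735, 0.2258]
tool_rot: [0.165, 0.986, 0.0, 0.0]
ft_force: [0.2, 0.2, -0.4]
width: 1.002
gripper_force: 0.0
time: 1.9
position: [0.4538, 0.2283, 0.2459]
tool_rot: [0.166, 0.986, 0.0, 0.0]
ft_force: [0.6, 0.7, 0.2]
width: 0.999
gripper_force: 0.0
time: 2.3
position: [0.453, 0.2294, 0.2455]
tool_rot: [0.444, 0.896, 0.0, -0.0]
ft_force: [0.1, 0.1, -0.2]
width: 0.995
gripper_force: 0.0
time: 2.8
position: [0.4529, 0.2296, 0.2455]
tool_rot: [0.679, 0.734, 0.0, -0.0]
ft_force: [-0.2, -0.3, 0.5]
width: 0.998
gripper_force: 0.0
2.8 [0.4529 0.2296 0.2455] [ 3.57556669e-01 -1.16865530e-02  1.39430366e+00  6.57646189e-05
  1.75886523e+00  2.79327031e-01]
toolx heading 94.48293298891063 cam [0.4475016  0.2972777  0.42615122]
key_grip [(0.85, [261.0, 181.0]), (0.33, [225.0, 343.0]), (0.22, [443.0, 201.0])]
spindle_tip []
post_top [(0.67, [256.0, 67.0])]
```

View pics/w1.png

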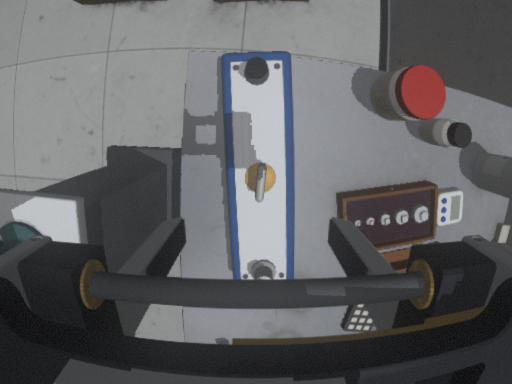

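The wrist view shows the drive upright in the picture. The post cap is at (256,70), the key bow runs from (264,165) to (258,200) and the spindle is at about (262,268). Next I'll triangulate these and fit the bow angle.

```bash
cat > k.py <<'E'
from h import *
import pickle
cw,o=pickle.load(open('w1.pkl','rb'));ct=cam('top');cs=cam('scene')
X,e=tri([(cw,o['post_top'][0][1]),(ct,(114,238.5)),(cs,(150,180))]);print('post',X.round(4),e)
print('post wrist@.085',onz(cw,o['post_top'][0][1],.085),'spindle wrist',onz(cw,(262,269),.107))
P,e=tri([(cw,o['key_grip'][0][1]),(ct,(157,234)),(cs,(175,187))]);print('key',P.round(4),e,onz(cw,o['key_grip'][0][1],.074))
S=np.array([.4692,.0927]);po=onz(cw,o['post_top'][0][1],.085)[:2]
print('yaw',np.degrees(np.arctan2(*(po-S)[::-1])),np.linalg.norm(po-S),'mid',(po+S)/2)
m=finder.masks_of('key_grip','wrist')
im=cv2.imread('pics/w1.png')
for r in m[:2]:
    px=r['pixels'];ys,xs=np.nonzero(px);print(r['score'],len(xs),xs.min(),xs.max(),ys.min(),ys.max())
x0,y0=221,141
big=cv2.resize(im[y0:y0+80,x0:x0+80],(560,560),interpolation=2)
K=(po+S)/2
th=np.arctan2(*(po-S)[::-1])
for q,col in ((0,(0,0,255)),(.25,(0,255,0)),(.5,(255,0,0))):
    a=th-q;u=np.array([np.cos(a),np.sin(a)]);v=np.array([-u[1],u[0]])
    pts=[proj(cw,np.r_[K+i*.022*u+j*.005*v,.089]) for i,j in((1,1),(1,-1),(-1,-1),(-1,1))]
    cv2.polylines(big,[((np.array(pts)-[x0,y0]+.5)*7).astype(int)],True,col,1)
cv2.imwrite('pics/k1.png',big)
E
python3 k.py
```

```text
post [0.4401 0.3648 0.0772] [array([-2.2, -1.6]), array([-0. , -0.2]), array([0.6, 0. ])]
post wrist@.085 [0.44288254 0.36160705 0.085     ] spindle wrist [0.46782548 0.12705095 0.107     ]
key [0.455  0.2279 0.0823] [array([-3.1,  0.8]), array([-0.8, -0.9]), array([0.3, 0.1])] [0.45889279 0.22747375 0.074     ]
yaw 95.58963596796767 0.27019179926429 mid [0.45604127 0.22715352]
0.79 334 254 266 163 201
```

View pics/k1.png

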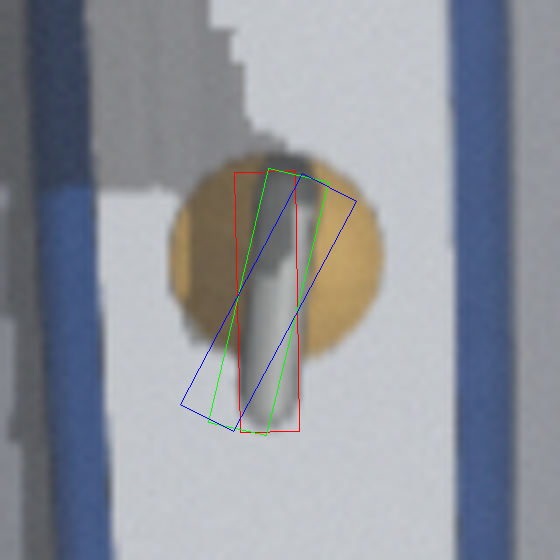

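The bow axis tilts about 4° clockwise from picture vertical, so q ≈ 0.09. Its centre is about 1.5 mm to the right of the model, which puts the key at about (0.4575, 0.228). The height, reach and 270 mm spindle-post distance all check out. Descending to grip.

```bash
python3 -m crank '0 0 0 0 0 .073;-.0016 .0046 .035 0 0 0;0 0 .040 0 0 0;0 0 .040 0 0 0;0 0 .035 0 0 0' && python3 -m crank '0 0 .0345 0 0 0;0 0 0 0 0 0' && python3 -m crank '0 0 0 0 0 0;0 0 0 0 0 0;0 0 0 0 0 0;0 0 0 0 0 0;0 0 0 0 0 0' -1
```

```text
time: 3.55
position: [0.457, 0.2279, 0.0935]
tool_rot: [0.705, 0.709, -0.0, -0.0]
ft_force: [-0.3, -0.7, 0.1]
width: 1.001
gripper_force: 0.0
time: 3.75
position: [0.4533, 0.2265, 0.0555]
tool_rot: [0.705, 0.709, -0.005, -0.002]
ft_force: [-0.0, -0.8, -0.7]
width: 1.003
gripper_force: 0.0
time: 4.25
position: [0.4582, 0.2284, 0.0622]
tool_rot: [0.705, 0.709, 0.001, 0.0]
ft_force: [0.3, 0.2, -0.7]
width: 0.608
gripper_force: 0.0
```

```bash
python3 -m crank '0 0 0 0 0 0;0 0 0 0 0 0;0 0 0 0 0 0;0 0 0 0 0 0;0 0 0 0 0 0' && python3 -m crank '0 0 0 0 0 0;0 0 0 0 0 0;0 0 0 0 0 0' && python3 -c "
from bench import sense;s=sense();print(s['qpos'],s['torque'])"
```

```text
time: 4.75
position: [0.4575, 0.2281, 0.0609]
tool_rot: [0.705, 0.709, -0.0, -0.0]
ft_force: [0.2, 0.1, 0.2]
width: 0.185
gripper_force: 0.0
time: 5.05
position: [0.4575, 0.2281, 0.0609]
tool_rot: [0.705, 0.709, 0.0, -0.0]
ft_force: [-0.0, 0.1, -0.5]
width: 0.106
gripper_force: 30.0
[3.51547927e-01 7.67330383e-02 1.67439901e+00 1.06617941e-04
 1.39046288e+00 3.46608549e-01] [-0.04382023  0.00861216 -0.02804569]
```

Gripped: the width is 10 mm and there is no side force. First partial turn: 1.0 rad.

```bash
python3 -m crank '0 0 0 0 0 .1;0 0 0 0 0 .1;0 0 0 0 0 .1;0 0 0 0 0 .1;0 0 0 0 0 .1' && python3 -m crank '0 0 0 0 0 .1;0 0 0 0 0 .1;0 0 0 0 0 .1;0 0 0 0 0 .1;0 0 0 0 0 .1' && python3 -m crank '0 0 0 0 0 0;0 0 0 0 0 0' &&  python3 -c "
from bench import sense;s=sense();print(s['qpos'],s['torque'])"
```

```text
time: 5.55
position: [0.4573, 0.2281, 0.0609]
tool_rot: [0.86, 0.511, -0.0, -0.0]
ft_force: [0.0, 0.5, 0.5]
width: 0.104
gripper_force: 30.0
time: 6.05
position: [0.4572, 0.2282, 0.0609]
tool_rot: [0.959, 0.282, -0.0, -0.0]
ft_force: [-0.4, 0.4, -0.6]
width: 0.11
gripper_force: 30.0
time: 6.25
position: [0.4572, 0.2282, 0.0609]
tool_rot: [0.959, 0.285, -0.0, -0.0]
ft_force: [-0.5, 0.5, 0.4]
width: 0.104
gripper_force: 30.0
[3.51663130e-01 7.66531439e-02 1.67450442e+00 4.66835904e-04
 1.39086683e+00 1.34461048e+00] [ 0.0249616   0.29586466 -0.08881684]
```

```bash
python3 -m crank '0 0 0 0 0 0;0 0 0 0 0 0;0 0 0 0 0 0;0 0 0 0 0 0;0 0 0 0 0 0' 0.4 && python3 -m crank '0 0 0 0 0 0;0 0 0 0 0 0;0 0 0 0 0 0' && python3 -m crank '0 0 0 0 0 -.125;0 0 0 0 0 -.125;0 0 0 0 0 -.125;0 0 0 0 0 -.125' && python3 -m crank '0 0 0 0 0 -.125;0 0 0 0 0 -.125;0 0 0 0 0 -.125;0 0 0 0 0 -.125;0 0 0 0 0 0'
python3 b.py 2 key_grip
python3 - <<'E'
import cv2;im=cv2.imread('pics/w2.png');cv2.imwrite('pics/w2c.png',cv2.resize(im[100:300,150:370],(660,600),interpolation=2))
E
```

```text
time: 6.75
position: [0.4576, 0.2281, 0.0611]
tool_rot: [0.959, 0.284, 0.0, 0.0]
ft_force: [0.7, 0.6, 0.3]
width: 0.496
gripper_force: 0.0
time: 7.05
position: [0.4575, 0.2281, 0.061]
tool_rot: [0.959, 0.284, 0.0, -0.0]
ft_force: [-0.7, -0.7, -0.9]
width: 0.693
gripper_force: 0.0
time: 7.45
position: [0.4575, 0.2281, 0.061]
tool_rot: [0.857, 0.515, 0.0, -0.0]
ft_force: [-0.1, -1.2, -0.1]
width: 0.702
gripper_force: 0.0
time: 7.95
position: [0.4575, 0.2281, 0.061]
tool_rot: [0.705, 0.709, 0.0, -0.0]
ft_force: [0.6, 0.0, 0.2]
width: 0.702
gripper_force: 0.0
7.95 [0.4575 0.2281 0.061 ] [3.51560812e-01 7.66439161e-02 1.67438939e+00 5.71207563e-05
 1.39054058e+00 3.46752663e-01]
toolx heading 90.27489988644294 cam [0.45712837 0.29594135 0.24158718]
key_grip [(0.8, [257.0, 242.0])]
```

View pics/w2c.png

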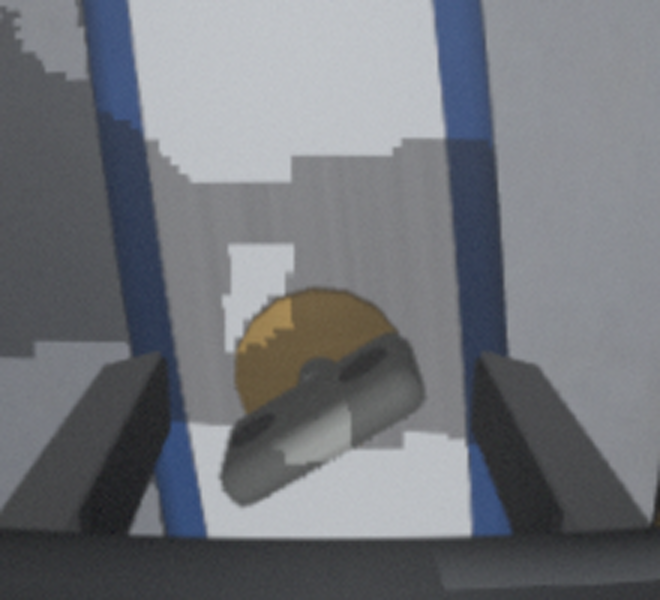

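The key stayed where it was left, now about 57° clockwise from picture vertical, and the open fingers clear it. I'll go round to the half-turn-equivalent grasp, which leaves joint range, for the second turn.

```bash
python3 -m crank '0 0 0 0 0 -.14;0 0 0 0 0 -.14;0 0 0 0 0 -.14;0 0 0 0 0 -.14;0 0 0 0 0 -.14' && python3 -m crank '0 0 0 0 0 -.14;0 0 0 0 0 -.14;0 0 0 0 0 -.14;0 0 0 0 0 -.14;0 0 0 0 0 -.14' && python3 -m crank '0 0 0 0 0 -.14;0 0 0 0 0 -.14;0 0 0 0 0 -.14;0 0 0 0 0 -.14;0 0 0 0 0 -.14' -0.4 && python3 -m crank '0 0 0 0 0 -.042;0 0 0 0 0 0;0 0 0 0 0 0;0 0 0 0 0 0;0 0 0 0 0 0' -1 && python3 -m crank '0 0 0 0 0 0;0 0 0 0 0 0;0 0 0 0 0 0' -1 && python3 -c "
from bench import sense;s=sense();print(s['qpos'],s['torque'])"
```

```text
time: 8.55
position: [0.4575, 0.2281, 0.061]
tool_rot: [0.418, 0.908, 0.0, 0.0]
ft_force: [0.1, -0.1, -0.1]
width: 0.698
gripper_force: 0.0
time: 9.05
position: [0.4575, 0.2281, 0.061]
tool_rot: [0.081, 0.997, 0.0, 0.0]
ft_force: [0.6, 0.4, 0.3]
width: 0.701
gripper_force: 0.0
time: 9.55
position: [0.4575, 0.2281, 0.061]
tool_rot: [-0.266, 0.964, 0.0, 0.0]
ft_force: [0.7, 0.8, -0.2]
width: 0.322
gripper_force: 0.0
time: 10.05
position: [0.4574, 0.2284, 0.061]
tool_rot: [-0.284, 0.959, 0.0, -0.0]
ft_force: [-1.3, 1.2, 0.6]
width: 0.103
gripper_force: 30.0
time: 10.35
position: [0.4574, 0.2283, 0.061]
tool_rot: [-0.284, 0.959, 0.0, -0.0]
ft_force: [0.1, 1.8, 1.1]
width: 0.103
gripper_force: 30.0
[ 3.51647758e-01  7.66019203e-02  1.67436911e+00  5.14284833e-04
  1.39058980e+00 -1.79527128e+00] [ 0.3379714   0.18893223 -0.06174063]
```

```bash
python3 -m crank '0 0 0 0 0 .1;0 0 0 0 0 .1;0 0 0 0 0 .1;0 0 0 0 0 .1;0 0 0 0 0 .1' && python3 -m crank '0 0 0 0 0 .1;0 0 0 0 0 .1;0 0 0 0 0 .1;0 0 0 0 0 .1;0 0 0 0 0 0' && python3 -m crank '0 0 0 0 0 0;0 0 0 0 0 0;0 0 0 0 0 0;0 0 0 0 0 0' -0.6 && python3 -m crank '0 0 0 0 0 0;0 0 0 0 0 0;0 0 0 0 0 0;0 0 0 0 0 0' -1 && python3 -c "
from bench import sense;s=sense();print(s['qpos'],s['torque'])"
```

```text
time: 10.85
position: [0.4574, 0.2284, 0.061]
tool_rot: [-0.036, 0.999, 0.0, -0.0]
ft_force: [-0.8, 1.5, 1.0]
width: 0.103
gripper_force: 30.0
time: 11.35
position: [0.4574, 0.2284, 0.061]
tool_rot: [0.161, 0.987, 0.0, -0.0]
ft_force: [-1.0, 0.7, 0.2]
width: 0.102
gripper_force: 30.0
time: 11.75
position: [0.4576, 0.2279, 0.061]
tool_rot: [0.161, 0.987, -0.0, 0.0]
ft_force: [0.5, 0.8, -0.2]
width: 0.201
gripper_force: 0.0
time: 12.15
position: [0.4576, 0.2283, 0.061]
tool_rot: [0.161, 0.987, 0.0, 0.0]
ft_force: [1.2, 0.9, -1.1]
width: 0.106
gripper_force: 30.0
[ 3.51644285e-01  7.67633040e-02  1.67424407e+00  3.23390569e-04
  1.39004625e+00 -8.95495168e-01] [ 0.22024486 -0.10433139 -0.01482293]
```

```bash
python3 -m crank '0 0 0 0 0 .1;0 0 0 0 0 .1;0 0 0 0 0 .1;0 0 0 0 0 .1;0 0 0 0 0 .1' && python3 -m crank '0 0 0 0 0 .1;0 0 0 0 0 .1;0 0 0 0 0 0' && python3 -c "
from bench import sense;s=sense();print(s['qpos'][5],s['torque'],s['joint_efforts'][5])" && python3 -m crank '0 0 0 0 0 .05;0 0 0 0 0 .03;0 0 0 0 0 0' && python3 -c "
from bench import sense;s=sense();print(s['qpos'][5],s['torque'],s['joint_efforts'][5])" && python3 -m crank '0 0 0 0 0 .03;0 0 0 0 0 .03;0 0 0 0 0 0' && python3 -c "
from bench import sense;s=sense();print(s['qpos'][5],s['torque'],s['joint_efforts'][5])"
```

```text
time: 12.65
position: [0.4576, 0.2282, 0.061]
tool_rot: [0.402, 0.916, 0.0, 0.0]
ft_force: [1.1, 0.6, 0.0]
width: 0.103
gripper_force: 30.0
time: 12.95
position: [0.4576, 0.2282, 0.061]
tool_rot: [0.49, 0.872, 0.0, 0.0]
ft_force: [1.2, 1.1, -0.2]
width: 0.1
gripper_force: 30.0
-0.19568314317985705 [ 0.06836561 -0.08865104 -0.00193702] 0.39237809367477894
time: 13.25
position: [0.4576, 0.2282, 0.061]
tool_rot: [0.523, 0.852, 0.0, 0.0]
ft_force: [1.3, 0.6, -0.7]
width: 0.103
gripper_force: 30.0
-0.11758956710867118 [ 0.10245611 -0.11420397  0.04854463] 0.17628706991672516
time: 13.55
position: [0.4576, 0.2282, 0.061]
tool_rot: [0.548, 0.836, 0.0, 0.0]
ft_force: [0.6, 1.1, -0.6]
width: 0.108
gripper_force: 30.6
-0.058300272702766484 [ 0.1560269  -0.08671829  0.48635537] 0.632120780646801
```

```bash
python3 -m crank '0 0 0 0 0 .03;0 0 0 0 0 .02;0 0 0 0 0 0;0 0 0 0 0 0' && python3 -c "
from bench import sense;s=sense();print(s['qpos'][5],s['torque'],s['joint_efforts'][5])" && python3 -m crank '0 0 0 0 0 0;0 0 0 0 0 0;0 0 0 0 0 0;0 0 0 0 0 0;0 0 0 0 0 0' 0 && python3 -m crank '0 0 -.04 0 0 0;0 0 -.045 0 0 0;0 0 -.045 0 0 0;0 0 -.045 0 0 0;0 0 0 0 0 0' && python3 b.py 3 key_grip post_top spindle_tip
```

```text
time: 13.95
position: [0.4576, 0.2282, 0.061]
tool_rot: [0.57, 0.822, 0.0, 0.0]
ft_force: [0.7, 1.3, -0.9]
width: 0.114
gripper_force: 32.4
-0.006869332385279998 [ 0.18832946 -0.17439559  0.66376836] 0.6957297585904598
time: 14.45
position: [0.4575, 0.228, 0.061]
tool_rot: [0.57, 0.821, -0.0, -0.0]
ft_force: [0.5, 0.6, 0.2]
width: 0.486
gripper_force: 0.0
time: 14.95
position: [0.4605, 0.2292, 0.2444]
tool_rot: [0.57, 0.821, 0.006, 0.004]
ft_force: [-0.2, 0.4, 0.5]
width: 0.501
gripper_force: 0.0
14.95 [0.4605 0.2292 0.2444] [ 3.51558818e-01 -8.29517693e-03  1.39325428e+00  9.50037453e-05
  1.74166446e+00 -5.35830793e-03]
toolx heading 110.45081631785038 cam [0.43416988 0.29183967 0.42496928]
key_grip [(0.57, [251.0, 181.0])]
post_top [(0.67, [279.0, 69.0])]
spindle_tip [(0.94, [225.0, 291.0])]
```

View pics/w3.png

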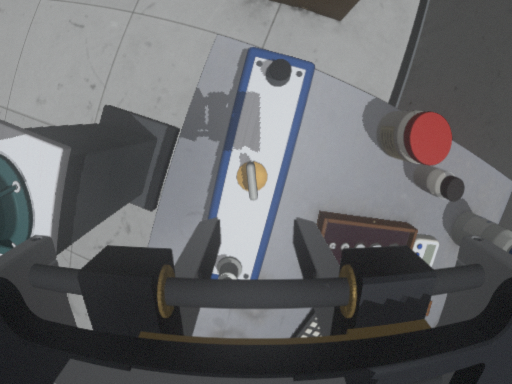

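The bow in this view runs from (249,165) to (254,200), which gives q ≈ 2.75. The torque rose to 0.66 N m against the stop and the pads slipped, so it is fully wound. Next I'll move towards the lever, measuring the spindle and post again and then the lever.

```bash
python3 -m crank '-.039 -.0145 0 0 0 0;-.039 -.0145 0 0 0 0;-.039 -.0145 0 0 0 0;-.039 -.0145 0 0 0 0;-.039 -.0145 0 0 0 0' && python3 -m crank '-.039 -.0145 0 0 0 0;0 0 0 0 0 0;0 0 0 0 0 0' && python3 b.py 4 post_top spindle_tip tail_foot lug_tail && python3 -m crank '-.039 -.0145 0 0 0 0;-.039 -.0145 0 0 0 0;-.039 -.0145 0 0 0 0;-.039 -.0145 0 0 0 0;0 0 0 0 0 0' && python3 -m crank '0 0 0 0 0 0' && python3 b.py 5 spindle_tip hub_foot tail_foot lug_hub lug_mid lug_tail
python3 - <<'E'
import cv2,numpy as np
cv2.imwrite('pics/w45.png',cv2.resize(np.hstack([cv2.imread('pics/w4.png'),cv2.imread('pics/w5.png')]),(800,300),interpolation=3))
E
```

```text
time: 15.65
position: [0.4564, 0.0186, 0.2335]
tool_rot: [0.57, 0.822, -0.001, -0.002]
ft_force: [0.2, 0.5, 0.8]
width: 0.5
gripper_force: 0.0
time: 15.95
position: [0.4569, -0.022, 0.2339]
tool_rot: [0.571, 0.821, -0.001, -0.002]
ft_force: [-0.7, -0.1, 0.4]
width: 0.504
gripper_force: 0.0
15.95 [ 0.4569 -0.022   0.2339] [-1.72762272e-01 -1.21420743e-01  1.52037732e+00  7.65863894e-04
  1.74665599e+00 -5.27188111e-01]
toolx heading 110.31445795961255 cam [0.4338451  0.04135591 0.41468312]
post_top [(0.19, [315.0, 13.0])]
spindle_tip [(0.87, [309.0, 88.0])]
tail_foot [(0.85, [216.0, 211.0]), (0.73, [393.0, 198.0])]
lug_tail [(0.52, [214.0, 304.0])]
time: 16.7
position: [0.4578, -0.1911, 0.2352]
tool_rot: [0.572, 0.82, -0.001, -0.0]
ft_force: [0.5, 0.7, -0.2]
width: 0.5
gripper_force: 0.0
time: 16.8
position: [0.4581, -0.1876, 0.2356]
tool_rot: [0.57, 0.821, 0.0, -0.001]
ft_force: [0.1, 0.2, 0.1]
width: 0.499
gripper_force: 0.0
16.8 [ 0.4581 -0.1876  0.2356] [-5.03895748e-01 -3.91187207e-02  1.44047599e+00  7.79679274e-04
  1.74118971e+00 -8.60411776e-01]
toolx heading 110.43441639302723 cam [ 0.43430336 -0.12427612  0.41632438]
spindle_tip []
hub_foot []
tail_foot [(0.65, [253.0, 102.0])]
lug_hub [(0.59, [245.0, 257.0])]
lug_mid [(0.66, [253.0, 101.0]), (0.65, [243.0, 235.0])]
lug_tail []
```

View pics/w45.png

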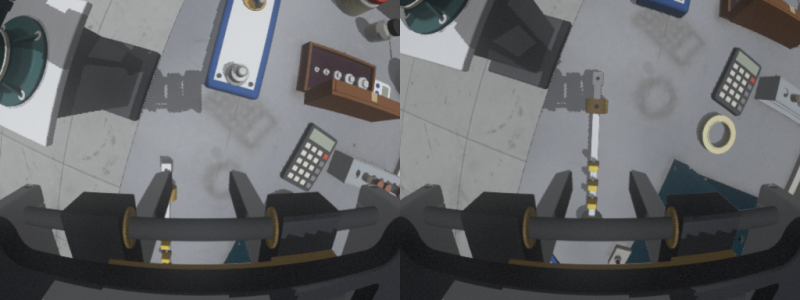

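View 5 (pixels ×1.28) shows the lever near-vertical: tail (252,96), rider (252,134), lugs (248,215), (247,237) and (246,258). View 4 shows the spindle at (303,90). Now a joint fit of the lever and drive.

```bash
cat > f.py <<'E'
from h import *
import pickle
from scipy.optimize import least_squares
ct=cam('top');cs=cam('scene')
w={i:pickle.load(open(f'w{i}.pkl','rb')) for i in (1,3,4,5)}
S,e=tri([(w[4][0],w[4][1]['spindle_tip'][0][1]),(ct,(200,226)),(cs,(199,191))]);print('spindle',S.round(4),e)
print('w4@.107',onz(w[4][0],w[4][1]['spindle_tip'][0][1],.107),'w3 proj',proj(w[3][0],S))
for i in (1,3): print('post',i,onz(w[i][0],w[i][1]['post_top'][0][1],.085),'key',onz(w[i][0],w[i][1]['key_grip'][0][1],.074))
print('tail w4',onz(w[4][0],w[4][1]['tail_foot'][0][1],0),'w5',onz(w[5][0],w[5][1]['tail_foot'][0][1],0))
c5=w[5][0]
im=cv2.imread('pics/w5.png');hsv=cv2.cvtColor(im,cv2.COLOR_BGR2HSV)
m=cv2.inRange(hsv,(22,110,90),(34,255,255));m[:,:200]=0;m[:,300:]=0
n,l,st,ce=cv2.connectedComponentsWithStats(m)
for i in range(1,n):
    if st[i,4]>8: print('yellow',st[i],ce[i].round(1),onz(c5,ce[i],.05).round(4))
m=finder.masks_of('rider','wrist')
for r in m[:2]:
    ys,xs=np.nonzero(r['pixels']);b=(np.array(r['bbox'])*[512,384,512,384]).round(1);print('rider',r['score'],b,onz(c5,(xs.mean(),ys.mean()),.036).round(4))
# overlay
x0,y0=205,75
big=cv2.resize(im[y0:y0+200,x0:x0+100],(300,600),interpolation=2)
def model(L,th,rv,c,img,x0,y0,k):
    u=np.array([np.cos(th),np.sin(th)]);v=np.array([-u[1],u[0]])
    P=lambda x,y,z:((proj(c,np.r_[L+u*x+v*y,z])-[x0,y0]+.5)*k).astype(int)
    def box(a,b,hw,z,col): cv2.polylines(img,[np.array([P(a,hw,z),P(b,hw,z),P(b,-hw,z),P(a,-hw,z)])],True,col,1)
    box(.123,.147,.009,.030,(0,0,255))
    for x in(-.077,-.043,-.009): box(x-.005,x+.005,.008,.062,(255,0,255))
    box(.031+rv-.012,.031+rv+.012,.019,.022,(0,255,0))
    cv2.polylines(img,[np.array([P(-.135+.022*np.cos(t),.022*np.sin(t),.044) for t in np.linspace(0,6.3,40)])],True,(0,0,255),1)
hub=np.array([.506,-.356]);tl=np.array([.43,-.0912]);L=(hub+tl)/2;th=np.arctan2(*(tl-hub)[::-1]);print('L',L,np.degrees(th))
model(L,th,.058,c5,big,x0,y0,3)
t=cv2.resize(cv2.imread('pics/top0.png')[190:260,240:350],(495,315),interpolation=2)
model(L,th,.058,ct,t,240,190,4.5)
o=np.zeros((600,800,3),np.uint8);o[:,:300]=big;o[:315,302:797]=t
cv2.imwrite('pics/l1.png',o)
E
python3 f.py
```

```text
spindle [0.4709 0.0939 0.1036] [array([-1.2,  2.1]), array([-2.7,  1.6]), array([2., 0.])]
w4@.107 [0.47092535 0.09587178 0.107     ] w3 proj [224.84487361 286.74945869]
post 1 [0.44288254 0.36160705 0.085     ] key [0.45889279 0.22747375 0.074     ]
post 3 [0.44096837 0.36128633 0.085     ] key [0.45738955 0.22590866 0.074     ]
tail w4 [ 0.42088894 -0.09726609  0.        ] w5 [ 0.42065128 -0.09864856  0.        ]
yellow [242 212  12   7  75] [247.2 215.2] [ 0.4642 -0.2387  0.05  ]
yellow [241 238  11   6  66] [246.  240.5] [ 0.4748 -0.2726  0.05  ]
yellow [240 261  11   7  59] [245.1 263.9] [ 0.4855 -0.3061  0.05  ]
rider 0.92 [236.  127.  264.9 141.9] [ 0.4335 -0.1419  0.036 ]
L [ 0.468  -0.2236] 106.01395882732632
```

View pics/l1.png

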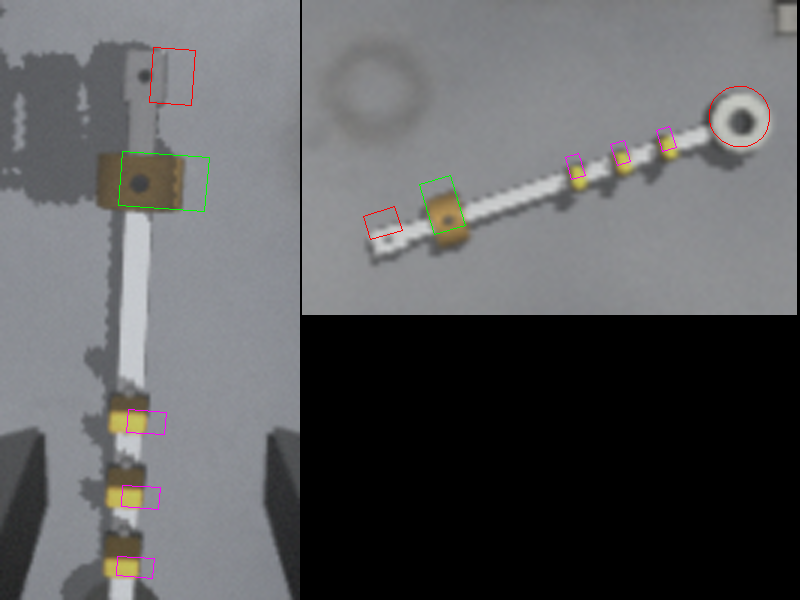

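The model needs a small shift towards the robot and about 2° of turn. Bright yellow patches are the lug tops, and the holes in the tail and rider are visible. Refining by least squares.

```bash
cat > g.py <<'E'
from f import *
obs=[(c5,(252.5,99.8),.135,.030),(c5,(251.2,135.5),None,.041),(c5,(247.2,215.2),-.009,.062),(c5,(246,240.5),-.043,.062),(c5,(245.1,263.9),-.077,.062),(ct,(337.1,216.6),-.135,.044),(ct,(272.1,238.1),None,.041),(ct,(258.7,242.8),.135,.030)]
def P(p,o):
    u=np.array([np.cos(p[2]),np.sin(p[2])]);x=o[2] if o[2] is not None else .031+p[3]
    return proj(o[0],np.r_[p[:2]+u*x,o[3]])
def res(p,obs): return np.concatenate([P(p,o)-o[1] for o in obs])
for nm,ob in (('wrist',obs[:5]),('both',obs)):
    s=least_squares(res,[.465,-.22,1.87,.055],args=(ob,),x_scale=[.01,.01,.01,.01]);p=s.x
    print(nm,p.round(4),np.degrees(p[2]),s.fun.reshape(-1,2).round(1).tolist())
    print('balance',-.0438+.45*p[3],'lug_tail',p[:2]+np.array([np.cos(p[2]),np.sin(p[2])])*-.009)
E
python3 g.py | tail -4
```

```text
wrist [ 0.4605 -0.2265  1.8783  0.0581] 107.61989883894479 [[0.2, 0.1], [-0.3, -0.0], [-0.1, 0.1], [0.1, -0.1], [0.1, -0.1]]
balance -0.01766163541539979 lug_tail [ 0.46323182 -0.23511037]
both [ 0.4605 -0.2265  1.8787  0.058 ] 107.6422780167922 [[0.2, 0.0], [-0.3, 0.0], [-0.1, 0.1], [0.1, -0.1], [0.1, -0.1], [0.2, -0.1], [-0.0, 0.1], [-0.0, -0.3]]
balance -0.017694702532107993 lug_tail [ 0.46321376 -0.23507157]
```

The lever fit is excellent, with residuals ≤ 0.3 px in both cameras. Rider is 58 mm, so it balances at −17.7 mm and lug_tail (−9 mm) is the right lug, at (0.4632, −0.2351) with heading 107.6°.

```bash
python3 -m crank '0 0 0 0 0 .0487;-.0235 -.0047 .02 0 0 0;-.0234 -.0047 .04 0 0 0;0 0 .035 0 0 0;0 0 0 0 0 0' && python3 -m crank '0 0 0 0 0 0;0 0 0 0 0 0'
cat > d.py <<'E'
from h import *
import sys
T=np.array([float(a) for a in sys.argv[1:4]]);hd=float(sys.argv[4])
s=sense();Rm=R.from_quat(s['tool_rot']).as_matrix();p=np.array(s['position'])
h=np.degrees(np.arctan2(Rm[1,0],Rm[0,0]))
print(p.round(4),'head',round(h,2),'turn z',round(np.radians(h-hd),4),'tilt',Rm[:2,2].round(4))
G=R.from_euler('z',hd,degrees=True).as_matrix()@np.diag([1,-1,-1])
print('shift now-axes',(Rm.T@(T-p)).round(4),'goal-axes',(G.T@(T-p)).round(4),'w',s['width'],'F',np.round(s['ft_force'],1),'M',np.round(s['torque'],2))
E
python3 d.py .4632 -.2351 .036 107.64
```

```text
time: 17.75
position: [0.4598, -0.2337, 0.1349]
tool_rot: [0.59, 0.807, -0.0, -0.006]
ft_force: [0.2, -0.0, 0.6]
width: 0.497
gripper_force: 0.0
time: 17.95
position: [0.4645, -0.2359, 0.1437]
tool_rot: [0.59, 0.807, 0.0, 0.002]
ft_force: [0.2, -0.3, -0.2]
width: 0.5
gripper_force: 0.0
[ 0.4645 -0.2359  0.1437] head 107.7 turn z 0.001 tilt [ 0.0038 -0.0023]
shift now-axes [ 0.0016 -0.0013  0.1077] goal-axes [ 0.0012 -0.001   0.1077] w 0.5003474570401052 F [ 0.2 -0.3 -0.2] M [-0.1   0.03 -0.01]
```

```bash
python3 -m crank '0 0 .02 0 0 0;0 0 .02 0 0 0;0 0 .01 0 0 0;0 0 0 0 0 0;0 0 0 0 0 0' && python3 -m crank '0 0 0 0 0 0' && python3 d.py .4632 -.2351 .036 107.64
```

```text
time: 18.45
position: [0.4641, -0.2359, 0.0926]
tool_rot: [0.59, 0.807, 0.0, 0.001]
ft_force: [0.8, -0.6, 0.7]
width: 0.503
gripper_force: 0.0
time: 18.55
position: [0.4642, -0.236, 0.0927]
tool_rot: [0.59, 0.807, 0.0, 0.002]
ft_force: [0.7, -0.3, 0.4]
width: 0.503
gripper_force: 0.0
[ 0.4642 -0.236   0.0927] head 107.68 turn z 0.0006 tilt [ 0.0026 -0.0016]
shift now-axes [ 0.0013 -0.0008  0.0567] goal-axes [ 0.0012 -0.0007  0.0567] w 0.5028892135027764 F [ 0.7 -0.3  0.4] M [-0.07  0.05  0.07]
```

```bash
python3 -m crank '.0012 -.0007 .015 0 0 0;0 0 .015 0 0 0;0 0 .015 0 0 0;0 0 .0115 0 0 0;0 0 0 0 0 0' && python3 -m crank '0 0 0 0 0 0;0 0 0 0 0 0;0 0 0 0 0 0;0 0 0 0 0 0;0 0 0 0 0 0' -1 && python3 -m crank '0 0 0 0 0 0;0 0 0 0 0 0;0 0 0 0 0 0' && python3 d.py .4632 -.2351 .036 107.64
```

```text
time: 19.05
position: [0.4614, -0.2341, 0.0333]
tool_rot: [0.59, 0.807, -0.0, -0.001]
ft_force: [0.1, 0.1, 0.9]
width: 0.5
gripper_force: 0.0
time: 19.55
position: [0.4628, -0.2347, 0.0351]
tool_rot: [0.59, 0.807, 0.0, 0.001]
ft_force: [0.9, 0.1, 1.4]
width: 0.167
gripper_force: 30.0
time: 19.85
position: [0.4629, -0.2347, 0.0351]
tool_rot: [0.59, 0.807, 0.0, 0.001]
ft_force: [2.0, 0.8, 2.8]
width: 0.166
gripper_force: 30.0
[ 0.4629 -0.2347  0.0351] head 107.67 turn z 0.0005 tilt [ 0.0016 -0.0004]
shift now-axes [-0.0005  0.0002 -0.0009] goal-axes [-0.0005  0.0002 -0.0009] w 0.16633315387544806 F [2.  0.8 2.8] M [ 0.03 -0.29 -0.03]
```

Gripped the lug at 15.6 mm width. Lifting slowly.

```bash
python3 -m crank '0 0 -.005 0 0 0;0 0 -.01 0 0 0;0 0 -.015 0 0 0;0 0 -.02 0 0 0;0 0 -.02 0 0 0' && python3 -m crank '0 0 -.02 0 0 0;0 0 -.02 0 0 0;0 0 -.02 0 0 0;0 0 -.02 0 0 0;0 0 -.02 0 0 0' && python3 -m crank '0 0 -.015 0 0 0;0 0 -.01 0 0 0;0 0 -.005 0 0 0;0 0 0 0 0 0;0 0 0 0 0 0' && python3 d.py .4632 -.2351 .235 107.64
cat > v.py <<'E'
# carried lever: fit its attitude from pictures: TCP-frame lug anchor + heading + pitch
from h import *
import sys
tag=sys.argv[1]
s=sense();print(np.round(s['position'],4))
for n in('scene','top','wrist'):
    c=cam(n);im=get_image(n);cv2.imwrite(f'pics/{n}{tag}.png',im)
    for p in('hub_foot','tail_foot','lug_tail'): print(n,p,[(q,x.round(1).tolist()) for q,x in place(p,n)[:2]])
E
python3 v.py c1
python3 - <<'E'
import cv2,numpy as np
d='pics/'
a=cv2.imread(d+'scenec1.png')[120:270,160:360];b=cv2.imread(d+'wristc1.png')
cv2.imwrite(d+'c1.png',np.hstack([cv2.resize(a,(400,300),interpolation=3),cv2.resize(b,(400,300),interpolation=3)]))
E
```

```text
time: 20.35
position: [0.4606, -0.2339, 0.1035]
tool_rot: [0.59, 0.807, -0.0, -0.002]
ft_force: [0.8, -0.1, -7.2]
width: 0.169
gripper_force: 30.0
time: 20.85
position: [0.4609, -0.234, 0.2038]
tool_rot: [0.59, 0.807, -0.0, -0.002]
ft_force: [0.1, 0.4, -7.5]
width: 0.166
gripper_force: 30.0
time: 21.35
position: [0.4618, -0.2344, 0.2333]
tool_rot: [0.59, 0.807, -0.0, -0.001]
ft_force: [-0.5, -0.3, -6.7]
width: 0.166
gripper_force: 30.0
[ 0.4618 -0.2344  0.2333] head 107.66 turn z 0.0004 tilt [-0.0017  0.0012]
shift now-axes [-0.0011  0.0011 -0.0017] goal-axes [-0.0011  0.0011 -0.0017] w 0.1657282568668618 F [-0.5 -0.3 -6.7] M [-0.04  0.09 -0.  ]
[ 0.4618 -0.2344  0.2333]
scene hub_foot [(0.57, [299.4, 202.2])]
scene tail_foot [(0.74, [227.2, 191.7]), (0.32, [151.0, 176.7])]
scene lug_tail []
top hub_foot [(0.8, [345.9, 214.3])]
top tail_foot [(0.89, [259.2, 243.6])]
top lug_tail []
wrist hub_foot [(0.98, [254.0, 339.4])]
wrist tail_foot [(0.85, [257.3, 21.0])]
wrist lug_tail [(0.71, [256.2, 229.8])]
```

View pics/c1.png

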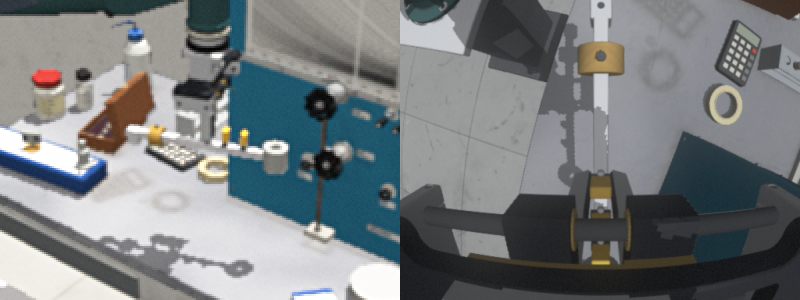

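The lever hangs level with its full weight (≈6.9 N) on the gripper. The tail and rider show at top, the lug is in the jaws, and the hub is at (254,339) in the wrist picture. Next I'll refine the drive pose and the grasp offset.

```bash
cat > t.py <<'E'
from f import *
im=cv2.imread('pics/top0.png');hsv=cv2.cvtColor(im,cv2.COLOR_BGR2HSV)
m=cv2.inRange(hsv,(105,120,50),(125,255,255));m[:,:100]=0;m[:,220:]=0;m[:200]=0
ys,xs=np.nonzero(m);ed=[]
up=[(x,ys[xs==x].min()-.0) for x in range(122,202)];lo=[(x,ys[xs==x].max()+1.) for x in range(116,200)]
for e in(up,lo):
    W=np.array([onz(ct,q,.045)[:2] for q in e]);d=np.polyfit(W[:,1],W[:,0],1);print('edge heading',90-np.degrees(np.arctan(d[0])),'x at y=.228',np.polyval(d,.228))
obs=[(w[4][0],w[4][1]['spindle_tip'][0][1],-.135,.107),(ct,(200,226),-.135,.107),(cs,(199,191),-.135,.107),(w[1][0],w[1][1]['post_top'][0][1],.135,.085),(w[3][0],w[3][1]['post_top'][0][1],.135,.085),(cs,(153,178),.135,.085),(ct,(114,238.5),.135,.085)]
def res(p):
    u=np.array([np.cos(p[2]),np.sin(p[2])])
    return np.concatenate([(proj(c,np.r_[p[:2]+u*x,z])-q)/(1 if c['n']=='wrist' else 1) for c,q,x,z in obs]+[(p[:2]-[.4575,.2282])/.0005])
s=least_squares(res,[.4575,.228,1.67],x_scale=.01,loss='soft_l1');print(s.x.round(4),np.degrees(s.x[2]),s.fun.reshape(-1,2).round(1).tolist())
E
python3 t.py | tail -3
python3 - <<'E'
import sys;sys.path.insert(0,'.')
from h import *
ct,cs,cw=cam('top'),cam('scene'),cam('wrist')
s=sense();p=np.array(s['position'])
for nm,o in(('hub',[(cs,(299.4,202.2)),(ct,(345.9,214.3)),(cw,(254,339.4))]),('tail',[(cs,(227.2,191.7)),(ct,(259.2,243.6)),(cw,(257.3,21))])):
    for k in (o,o[:2]): X,e=tri(k);print(nm,X.round(4),(X-p).round(4),e)
E
```

```text
edge heading 96.52255411535053 x at y=.228 0.49641775191031645
edge heading 96.5508630202146 x at y=.228 0.41210622507106015
[0.4572 0.2281 1.6802] 96.26566183943898 [[0.3, 2.1], [-2.9, 1.3], [2.1, -0.8], [-0.3, -0.6], [1.6, -0.3], [-1.8, 0.4], [-0.0, -0.9], [-0.5, -0.2]]
hub [ 0.5028 -0.3551  0.2007] [ 0.0406 -0.1205 -0.0338] [array([-1. ,  0.6]), array([0.7, 0.7]), array([4.9, 2.5])]
hub [ 0.5061 -0.3547  0.201 ] [ 0.0439 -0.1201 -0.0335] [array([-0.6,  0.1]), array([ 0.5, -0.4])]
tail [ 0.4198 -0.097   0.1954] [-0.0423  0.1376 -0.0391] [array([ 0.6, -0.2]), array([-1. ,  1.1]), array([1. , 2.3])]
tail [ 0.4207 -0.0975  0.1944] [-0.0415  0.1371 -0.0401] [array([ 0.9, -0. ]), array([-0.9,  0.8])]
```

Drive pose: origin (0.4573, 0.2281) and heading 96.4°, with the edge fit and point fit agreeing. TCP goal is therefore (0.4582, 0.2197, 0.172). Carrying high first.

```bash
python3 -m crank '.006 .0019 0 0 0 0;.012 .0037 0 0 0 0;.0181 .0056 0 0 0 0;.0241 .0075 0 0 0 0;.0241 .0075 0 0 0 0' && python3 -m crank '.0241 .0075 0 0 0 0;.0241 .0075 0 0 0 0;.0241 .0075 0 0 0 0;.0241 .0075 0 0 0 0;.0241 .0075 0 0 0 0' && python3 -m crank '.0241 .0075 0 0 0 0;.0241 .0075 0 0 0 0;.0241 .0075 0 0 0 0;.0241 .0075 0 0 0 0;.0241 .0075 0 0 0 0' && python3 -m crank '.0241 .0075 0 0 0 0;.0241 .0075 0 0 0 0;.0181 .0056 0 0 0 0;.012 .0037 0 0 0 0;.006 .0019 0 0 0 0' && python3 -m crank '0 0 0 0 0 .02;0 0 0 0 0 .03;0 0 0 0 0 .035;0 0 0 0 0 .035;0 0 0 0 0 .035' && python3 -m crank '0 0 0 0 0 .025;0 0 0 0 0 .016;0 0 0 0 0 0;0 0 0 0 0 0;0 0 0 0 0 0' && python3 d.py .4582 .2197 .172 96.4
```

```text
time: 22.5
position: [0.4613, -0.1445, 0.2346]
tool_rot: [0.59, 0.807, 0.0, -0.0]
ft_force: [0.2, 1.2, -6.4]
width: 0.167
gripper_force: 30.0
time: 23.0
position: [0.4602, -0.018, 0.2348]
tool_rot: [0.59, 0.808, 0.0, 0.0]
ft_force: [0.2, 0.3, -6.1]
width: 0.166
gripper_force: 30.0
time: 23.5
position: [0.4591, 0.108, 0.2348]
tool_rot: [0.59, 0.808, 0.0, -0.0]
ft_force: [0.1, -0.8, -6.4]
width: 0.169
gripper_force: 30.0
time: 24.0
position: [0.4586, 0.1957, 0.2345]
tool_rot: [0.589, 0.808, 0.0, -0.0]
ft_force: [0.1, -0.8, -6.4]
width: 0.167
gripper_force: 30.0
time: 24.5
position: [0.4594, 0.1932, 0.2345]
tool_rot: [0.652, 0.758, -0.0, 0.0]
ft_force: [0.2, 0.7, -7.2]
width: 0.169
gripper_force: 30.0
time: 25.0
position: [0.4593, 0.1943, 0.2345]
tool_rot: [0.666, 0.746, 0.0, 0.0]
ft_force: [0.1, 0.3, -6.6]
width: 0.166
gripper_force: 30.0
[0.4593 0.1943 0.2345] head 96.44 turn z 0.0006 tilt [0.0001 0.    ]
shift now-axes [0.0254 0.0018 0.0625] goal-axes [0.0254 0.0018 0.0625] w 0.165786362695165 F [ 0.1  0.3 -6.6] M [0.01 0.06 0.04]
```

```bash
python3 -m crank '.006 .0004 0 0 0 0;.013 .001 0 0 0 0;.0064 .0004 0 0 0 0;0 0 .008 0 0 0;0 0 .012 0 0 0' && python3 -m crank '0 0 .012 0 0 0;0 0 .008 0 0 0;0 0 0 0 0 0;0 0 0 0 0 0;0 0 0 0 0 0' && python3 d.py .4582 .2197 .172 96.4 && python3 v.py c2
python3 - <<'E'
import cv2,numpy as np
d='pics/'
a=cv2.imread(d+'scenec2.png')[130:250,110:270];b=cv2.imread(d+'wristc2.png')
cv2.imwrite(d+'c2.png',np.hstack([cv2.resize(a,(400,300),interpolation=3),cv2.resize(b,(400,300),interpolation=3)]))
E
```

```text
time: 25.5
position: [0.4585, 0.2203, 0.2144]
tool_rot: [0.666, 0.746, 0.001, 0.001]
ft_force: [0.1, 0.5, -7.1]
width: 0.17
gripper_force: 30.0
time: 26.0
position: [0.4586, 0.2198, 0.1952]
tool_rot: [0.666, 0.746, 0.001, 0.0]
ft_force: [0.1, -0.2, -6.3]
width: 0.164
gripper_force: 30.0
[0.4586 0.2198 0.1952] head 96.42 turn z 0.0003 tilt [0.0014 0.0005]
shift now-axes [-0.     -0.0005  0.0232] goal-axes [-0.     -0.0004  0.0232] w 0.16433235098086435 F [ 0.1 -0.2 -6.3] M [ 0.    0.07 -0.01]
[0.4586 0.2198 0.1952]
scene hub_foot [(0.93, [200.8, 179.7]), (0.37, [350.7, 269.6])]
scene tail_foot [(0.83, [151.4, 164.0]), (0.7, [265.8, 202.9])]
scene lug_tail []
top hub_foot [(0.76, [195.5, 225.6])]
top tail_foot [(0.17, [258.5, 170.8])]
top lug_tail []
wrist hub_foot [(0.97, [255.2, 343.3])]
wrist tail_foot [(0.92, [257.5, 22.5])]
wrist lug_tail [(0.72, [255.4, 230.9])]
```

View pics/c2.png

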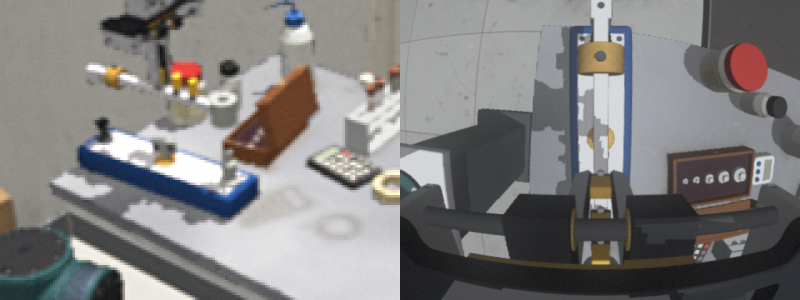

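The lever is over the drive and parallel to it: in the scene crop the hub (222,107) is above the spindle (229,150) and the tail (97,73) above the post (102,128). I'll check level and position against the projection.

Run:
```python
from h import *
ct,cs,cw=cam('top'),cam('scene'),cam('wrist')
p=np.array([.4586,.2198]);a=np.radians(96.42);u=np.array([np.cos(a),np.sin(a)])
H=np.r_[p+u*(-.135+.0085),.1602];T=np.r_[p+u*(.135+.0085),.1602];print(H,T)
for n,c,h,t in(('scene',cs,(200.8,179.7),(151.4,164.0)),('top',ct,(195.5,225.6),None),('wrist',cw,(255.2,343.3),(257.5,22.5))):
    print(n,'hub',proj(c,H).round(1),h,'tail',proj(c,T).round(1),t)
# residual scale: 10 mm up at each end in scene
print(proj(cs,H+[0,0,.01])-proj(cs,H),proj(cs,T+[0,0,.01])-proj(cs,T),proj(cw,T+[0,0,.01])-proj(cw,T),proj(cw,H+[0,0,.01])-proj(cw,H))
d=np.r_[np.array([.4573,.2281])-.135*np.array([np.cos(np.radians(96.4)),np.sin(np.radians(96.4))]),.107];print('spindle model',d,proj(cs,d),'seen',(199,191))
# bar level: hub/tail top edges in c2 scene vs lever-on-table picture
```

```text
[0.4727447  0.09409329 0.1602    ] [0.44255443 0.3624001  0.1602    ]
scene hub [200.3 178.8] (200.8, 179.7) tail [149.  163.1] (151.4, 164.0)
top hub [194.5 227.1] (195.5, 225.6) tail [105.7 238.3] None
wrist hub [256.8 341.2] (255.2, 343.3) tail [256.8  21.9] (257.5, 22.5)
[-0.174222   -2.15686241] [-0.29130798 -2.07462211] [ 0.02936682 -4.51905333] [0.02358159 7.06273198]
spindle model [0.47234831 0.09394133 0.107     ] [201.15060839 190.15635121] seen (199, 191)
```

Both ends agree within about 1 px, so the lever is level and aligned. Final descent of 23 mm, then a check that it has not slipped in the jaws.

```bash
python3 -m crank '0 0 .004 0 0 0;0 0 .008 0 0 0;0 0 .007 0 0 0;0 0 .004 0 0 0;0 0 0 0 0 0' && python3 -m crank '0 0 0 0 0 0;0 0 0 0 0 0;0 0 0 0 0 0;0 0 0 0 0 0;0 0 0 0 0 0' && python3 d.py .4582 .2197 .172 96.4 && python3 v.py c3
python3 - <<'E'
import cv2
A=cv2.imread('pics/wristc1.png',0);M=cv2.TM_CCOEFF_NORMED
for nm,(x,y,w,h) in {'tail':(247,4,20,30),'rider':(226,50,62,48),'lug':(240,215,32,30)}.items():
    for k in('c2','c3'):
        B=cv2.imread(f'pics/wrist{k}.png',0);y0=max(y-8,0);x0=x-8
        r=cv2.matchTemplate(B[y0:y+h+8,x0:x+w+8],A[y:y+h,x:x+w],M);_,s,_,l=cv2.minMaxLoc(r);print(nm,k,round(s,2),l[0]+x0-x,l[1]+y0-y)
E
```

```text
time: 27.1
position: [0.4575, 0.2195, 0.17]
tool_rot: [0.666, 0.746, -0.001, -0.001]
ft_force: [-0.0, 0.0, -7.6]
width: 0.169
gripper_force: 30.0
time: 27.6
position: [0.4583, 0.2198, 0.1717]
tool_rot: [0.666, 0.746, 0.0, 0.0]
ft_force: [-0.7, -0.0, -7.1]
width: 0.171
gripper_force: 30.0
[0.4583 0.2198 0.1717] head 96.44 turn z 0.0007 tilt [0.0004 0.0002]
shift now-axes [-0.0001 -0.0001 -0.0003] goal-axes [-0.0001 -0.0001 -0.0003] w 0.17123871709704622 F [-0.7 -0.  -7.1] M [ 0.02  0.1  -0.01]
[0.4583 0.2198 0.1717]
scene hub_foot [(0.56, [202.9, 182.8])]
scene tail_foot [(0.57, [148.0, 167.1])]
scene lug_tail [(0.33, [150.6, 178.7])]
top hub_foot [(0.79, [197.4, 228.7]), (0.36, [195.2, 228.4])]
top tail_foot [(0.48, [135.2, 157.9])]
top lug_tail []
wrist hub_foot [(0.64, [256.1, 341.2])]
wrist tail_foot [(0.78, [256.4, 22.3])]
wrist lug_tail [(0.77, [256.2, 228.0])]
tail c2 1.0 0 0
tail c3 1.0 0 0
rider c2 0.81 0 0
rider c3 0.84 0 0
lug c2 0.94 0 0
lug c3 0.94 0 0
```

No slip since pickup. The hub and tail sit where predicted (wrist within 0.4 px) and the arm is still. Handing in.

```bash
python3 -c "
from bench import workorder;print(workorder.job_done())"
```

```text
the job is handed in; nothing more can be done
None
```

The job is handed in at about 28 s of robot time: the key was wound in three partial turns until it pushed against its stop. The lever is still held by the lug nearest the rider, level and still, with the hub about 3 cm above the spindle and the tail over the post (verdict not shown).

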